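Bolt the sample chest shut through its locking disc

TASK

Bolt the grey sample chest shut: turn the orange slotted disc on its top until the slot lines up with the steel bolt, then push the bolt by its red knob through the disc until it is fully home under the staple. Only push with the fingertips or the outside of the fingers; do not grip or force anything, and leave the two vials, the dish and the amber bottle standing where they are. Finish with the robot clear of everything.

Things in the scene. Friction and masses are not known exactly. Their poses are not given: they have to be found in the camera images.
- chest: Low grey steel sample chest, 174 x 335 x 50 mm high, fixed to the table, flat top at z = 50 mm. Origin on the table under the orange disc's axis; y axis along the bolt, z up; it spans x -87 to +87, y -140 to +200 mm in its frame. Disc, bolt channel and staple stand on its top along x = 0. More than 35 N of push or squeeze on the chest or any part of it fails the run.
- channel (a point): Top middle of the blue channel that guides the bolt: at chest x = 0, y = +117 mm, z = 74 mm. The channel is 24 mm wide and runs from chest y = +46 to +188 mm. Keep the fingertips above z = 79 mm to pass over it.
- staple (a point): Top middle of the blue staple that receives the bolt: at chest x = 0, y = -59 mm, z = 77 mm; 28 mm wide (x), 14 mm along y. Keep the fingertips above z = 79 mm to pass over it.
- disc (a joint): Turn of the orange locking disc about its upright axis, rad, growing counter-clockwise from above; range -0.6 to 3.74. Disc 72 mm wide, top at z = 72 mm, with an open 18 mm slot right across. At 0 and at 3.14 alike the slot lies along chest y, in line with the bolt, which passes within about 0.08 rad; otherwise the disc blocks it. Turning takes about 2 N at a post; it stays where left.
- post_a (a point): Middle of the top end (z = 108 mm) of one of the two black posts on the disc, each 12 mm thick, 36 mm tall above the disc, 26 mm from the disc's axis, one on each side of the slot. At disc = 0 post_a is at chest x = -26 mm, y = 0. Push a post sideways to turn the disc.
- post_b (a point): The same on the other black post, opposite post_a; at disc = 0 it is at chest x = +26 mm.
- disc_axis (a point): Point on the disc's axis at the height of its top face (72 mm above the table).
- bolt (a joint): Travel of the steel bolt, m: 0 = fully drawn back, 0.104 = fully home under the staple, at its end stop. It moves towards the chest's -y. It slides with about 1.5 N of friction and stays where it is left. Bar 12 mm wide, 14 mm high, round nose. With the disc misaligned it stops against the disc at 0.006.
- knob_top (a point): Middle of the top end (z = 108 mm) of the bolt's upright red knob, 14 mm thick, free from z = 76 mm to 108 mm; at bolt = 0 it is at chest y = +164 mm, at bolt = 0.104 at y = +60 mm, x = 0. Push it towards the chest's -y.
- bolt_tip (a point): Foremost point of the bolt's nose; at bolt = 0 it is at chest y = +42 mm, at height 63 mm; at bolt = 0.104 it is at y = -62 mm.
- vial_black: Small vial with black cap, 23 mm thick, 54 mm high, loose, standing on the chest's top on the far side of the bolt; origin in the middle of its underside. Leave it.
- vial_red: Small vial with red cap, 23 mm thick, 54 mm high, loose, standing on the chest's top on the near side, right of the disc; origin in the middle of its underside. Leave it.
- dish: Clear round dish, 64 mm in diameter, 16 mm high, loose on the table off the left-hand (+y) end of the chest; origin in the middle of its underside. Leave it.
- amber_bottle: Amber dropper bottle with black top, 31 mm thick, 91 mm high, loose on the table off the right-hand (-y) end of the chest; origin in the middle of its underside. Leave it.
Not all that is in view belongs to the job. Leave any purple or turquoise look-alike of the vial_black alone.

How it is judged (in metres and radians):
On the way, in this order (a step that is already met when the one before it is completed fails the run):
1. the slot of the disc is lined up with the bolt (within 0.10 rad) ((value of joint disc between -0.1 and 0.1 rad or value of joint disc between 3.0416 and 3.2416 rad)), for 0.2 s.
2. the bolt is pushed through the disc to its end (at least 96 of 104 mm) (value of joint bolt above 0.096 m), for 0.2 s.
At the end, for the whole second after the job is handed in: The bolt is at rest at least 96 mm out of 104 mm along, through the disc's slot and under the staple; the disc's slot is in line with it within 0.12 rad; vials, dish and bottle stand within 15 mm of where they were, upright (value of joint bolt above 0.096 m and (value of joint disc between -0.12 and 0.12 rad or value of joint disc between 3.0216 and 3.2616 rad) and velocity of joint bolt between -0.01 and 0.01 m/s and distance of each of vial_black, vial_red, dish, amber_bottle from where it was at the start of the episode below 0.015 m and angle between each of vial_black, vial_red, amber_bottle's own z axis and vertical below 0.2 rad); the robot touches nothing.
It fails at once if chest, disc, post, knob or bolt gripped or forced (more than 35 N of finger contact) (contact force between the fingers and chest above 35 N).
It fails at once if chest struck or leaned on with the arm (more than 35 N) (contact force between the arm and chest above 35 N).
It fails at once if a vial, the dish or the bottle is pushed away, lifted or knocked over (distance of any of vial_black, vial_red, dish, amber_bottle from where it was at the start of the episode above 0.015 m or angle between any of vial_black, vial_red, amber_bottle's own z axis and vertical above 0.3 rad).
It also fails if it takes over 61 s, if anything falls off the work surface, if the arm or the gripper's body presses on something with over 40 N, if the wrist force passes 120 N, or if a joint passes its speed limit or range.

ROBOT

A 6-joint arm with a two-finger parallel gripper is mounted at the origin on the work surface; the furniture and walls round the work are solid. World frame = base frame: x ahead of the robot, y to its left, z up, the work surface at z = 0. Lengths are in mm, angles in degrees, forces in N, time in s.
With the tool pointing down it reaches from about 350 to 850 mm from the base axis. Payload 8.1 kg.
Tool frame: the origin (TCP) lies at the very end of the fingers, on their centre line; the grasp point (between the pads) lies 19 mm behind it; z points along the fingers, y is the direction in which the jaws open and shut (so a half turn about z gives the same grasp; the last joint's range is limited). The gripper opens to 85 mm and grips with 20 to 120 N. Pads are 22 mm wide; open, the fingers measure 114 mm over their backs; the gripper's body (76 mm by 85 mm) begins 54 mm behind the grasp point. The pads swing forward as they close: fully open they stand 13 mm farther back than shut.
Start: joints at [58.304, 7.471, 85.268, -0, 87.261, -4.893], TCP at [270.535, 535.552, 231.292] pointing down, gripper open.
Joint ranges: [-169.43, 169.43], [-51.17, 129.36], [1.28, 143.12], [-76.62, 256.62], [0, 156.53], [-152.29, 152.29]. Speed limits (degrees/s): [136.94, 136.94, 159.86, 180, 180, 180].

INTERFACE

Orientations are given as [roll, pitch, yaw] about the fixed x, y, z axes, in that order (R = Rz(yaw) Ry(pitch) Rx(roll)).
In Python, from bench import r gives the robot as it stands.
- The arm moves only by the shell command python3 -m crank 'ROWS' [OPENING] [FORCE]. ROWS is JSON, a list that holds one entry, the list of rows, each a list of 6 numbers: the shift along the tool's x, y, z in m, then the turn, a rotation vector about the tool's x, y, z in rad. A call has 1 to 10 rows; each row is the pose to reach, as a shift and turn from the pose measured when the call began, along the tool's axes at that moment; what a row does not reach only later rows make up. A row lasts 1/8 s, in which the tool goes at most 62.5 mm and 10.7 degrees, less where a joint would pass 70% of its speed; a pose out of reach is approached as far as the arm can. A call with a gripper value outside its range is refused whole. OPENING is the closure, from 0 (fully open) to 1 (shut), set as the call begins (- or left out, the last holds). The fingers move at their own pace and stop on an object; FORCE is the grip in N (left out, the last holds). Time passes only in rows, so rows that repeat a pose let the fingers close. It gives the time, the measured TCP pose, the force and the opening at its end, in the units of the state.
- r.sense(): the state, without advancing time (a new reading comes with each control period).
- r.snapshot(name): name is "scene" or "top" or "wrist"; returns (picture, depth): 400x640x3 uint8, blue, green, red; 400x640 float32, mm along the optical axis (not along the pixel's ray), 0 where there is no reading.
- r.get_calibration(name): a dict with "mtx" (3x3 intrinsics, pixels), "cam_to_world" (4x4, takes a point from camera to world coordinates). Camera axes: x right, y down, z forward; pixel columns grow to the right and rows downward; lengths in mm; the calibration is good to about 2 mm. A picture is of the moment at which its call begins: read the wrist's pose just before it. get_calibration takes no time and is no camera call; for the wrist camera it gives the pose at the moment of the call.
- r.hand_in(): hands the job in, once; it reports no verdict.
Trained networks look in the newest picture that a camera, given by its name, has taken for a name from the list of things; names that differ only in an ending like _2 or _b are one class to them, and where a whole thing is asked for, a point or a joint stands for the part that bears it (a point fixed in the world has none). Each returns a list of dicts, best first, with "conf" (0 to 1); they miss things now and then, are a little off and sometimes report something else, mostly with a low value. They report only what shows in the picture. A call takes as long as a camera call. They do not tell look-alikes from the thing itself.
- r.look_for(thing, camera): "extent" ([left, top, right, bottom] in pixels, round what is visible of it).
- r.landmark_of(thing, camera): "pixel" ([column, row] in pixels: a listed point, or the origin of a listed thing).
The state is a dict: "time": time; "joint_pos": joint angles; "qd": joint speeds; "joint_efforts": joint torques, N m; "tool_pos": TCP position; "tcp_rot": TCP orientation; "ft_force": force on the tool from outside, world axes, zero at the start; "wrist_torque": the same for the moment, N m; "finger_gap": finger opening in mm.
Only numpy, scipy, OpenCV 4.12 (cv2) and the standard library are available. Lean on these libraries where they do the work, as an engineer would, in place of code of your own. Each camera call takes 0.05 s, during which the arm holds its last target.

## Working session

There is one attempt and no reset: what is moved stays moved. The work goes in short steps, Python scripts to look and compute and a shell command to move; the robot and the scene stay as the last step left them, time stands still between calls to the robot, and variables do not carry over. Pictures are saved under pics/ and viewed, and the job is handed in when it is done.

```bash
ls; mkdir -p pics; python3 - <<'E'
from bench import r
import cv2
print(r.sense())
for n in ("scene","top"):
    p,d=r.snapshot(n); cv2.imwrite(f"pics/{n}0.png",p)
    c=r.get_calibration(n); print(n,c["mtx"],c["cam_to_world"])
    for t in ["disc_axis","post_a","knob_top","channel","staple","bolt_tip","chest","vial_black","vial_red","dish","amber_bottle"]:
        print(t,[(round(x["conf"],2),[round(float(v)) for v in x["pixel"]]) for x in r.landmark_of(t,n)][:4])
print(r.sense()["time"])
E
```

```text
pics
{'time': 0.0, 'joint_pos': array([ 5.83039033e+01,  7.51632459e+00,  8.53294968e+01,  1.20950035e-04,
        8.72618040e+01, -4.89291953e+00]), 'qd': array([ 0.02621576,  0.01157912, -0.06852119, -0.01475792, -0.11063292,
        0.02087506]), 'joint_efforts': array([-6.51363480e-04, -5.69388306e+01, -5.00546980e+01, -3.85488011e-04,
        1.45960724e-02,  2.76346208e-05]), 'tool_pos': array([270.24214799, 535.07449715, 230.22967068]), 'tcp_rot': array([-1.79892777e+02, -9.30012754e-03,  1.53196808e+02]), 'ft_force': array([-0.12649241,  0.23925808, -0.92769078]), 'wrist_torque': array([ 0.00223894,  0.03634071, -0.08509183]), 'finger_gap': 85.52439884582002}
scene [[364.18483016   0.         319.11020802]
 [  0.         364.18483016 198.558588  ]
 [  0.           0.           1.        ]] [[ 6.64355489e-01 -3.96691024e-01  6.33457193e-01  9.29322793e+00]
 [-7.47407334e-01 -3.56853978e-01  5.60390503e-01 -4.41744739e+02]
 [ 3.74983684e-03 -8.45749059e-01 -5.33567679e-01  5.70279277e+02]
 [ 0.00000000e+00  0.00000000e+00  0.00000000e+00  1.00000000e+00]]
disc_axis [(0.69, [374
[... 569 characters left out ...]
341387e+02]
 [-9.99864188e-01  2.16237446e-03  1.63379717e-02  2.54371503e+01]
 [-1.64532517e-02 -7.40444261e-02 -9.97119207e-01  1.37460429e+03]
 [ 0.00000000e+00  0.00000000e+00  0.00000000e+00  1.00000000e+00]]
disc_axis [(0.85, [372, 201])]
post_a [(0.87, [366, 197]), (0.78, [386, 194]), (0.61, [362, 203])]
knob_top [(0.69, [321, 205])]
channel [(0.7, [338, 207]), (0.35, [376, 200])]
staple [(0.46, [409, 213])]
bolt_tip [(0.59, [363, 200]), (0.56, [367, 197])]
chest [(0.6, [371, 202]), (0.57, [284, 210])]
vial_black [(0.62, [327, 188]), (0.46, [267, 180]), (0.42, [288, 167]), (0.19, [321, 206])]
vial_red [(0.46, [405, 216])]
dish [(0.53, [284, 209])]
amber_bottle [(0.55, [433, 195])]
1.2
```

```bash
python3 - <<'E'
import cv2
a=cv2.imread("pics/top0.png"); cv2.imwrite("pics/topc.png",cv2.resize(a[130:280,240:460],None,fx=3.6,fy=3.6,interpolation=cv2.INTER_CUBIC))
a=cv2.imread("pics/scene0.png"); cv2.imwrite("pics/scc.png",cv2.resize(a[150:340,250:500],None,fx=3.1,fy=3.1,interpolation=cv2.INTER_CUBIC))
E
```

```text
(no output)
```

View pics/topc.png

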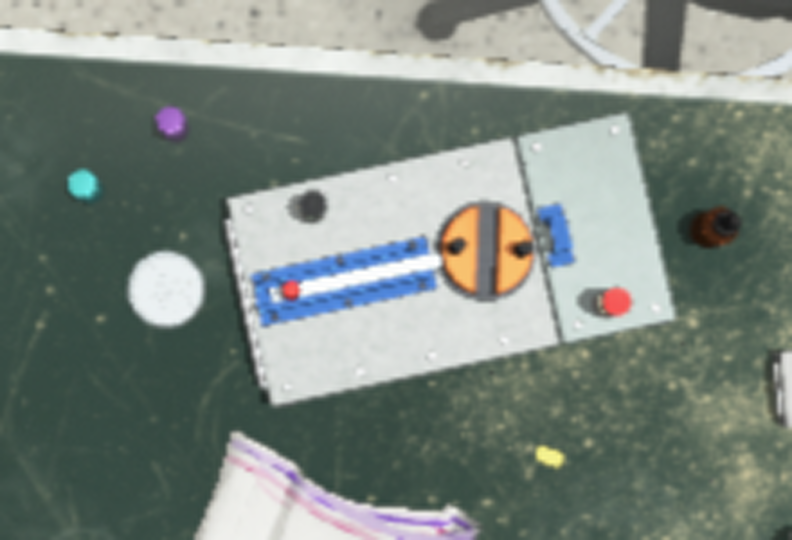

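View pics/scc.png

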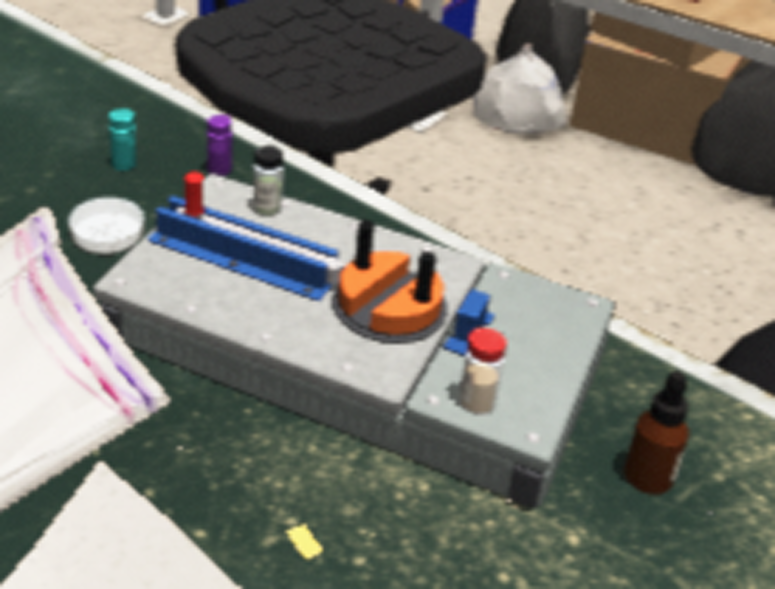

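View pics/scene0.png

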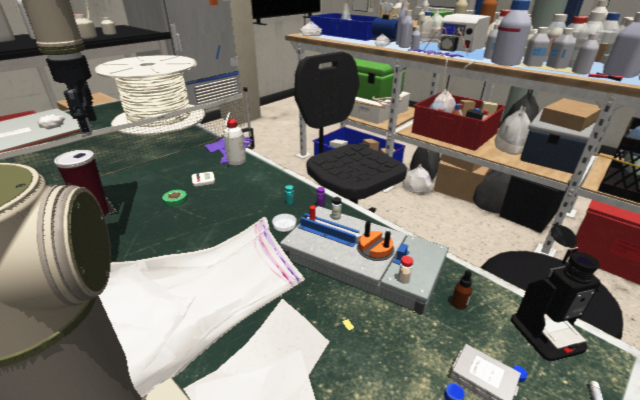

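Top view: slotted disc at full-image pixel (375,199), slot across the bolt; its posts at (367,198) and (385,199). Red knob at (321,210), vial_red at (411,213), amber bottle at (438,193), dish at (286,210). The vial_black candidates are a black-capped vial on the chest at (327,187), a turquoise one at (263,181) and a purple one at (287,164). The black-capped one on the chest is the real one, and none of the three gets touched. Next I fit the chest pose.

```bash
cat > h.py <<'E'
import numpy as np, cv2
from bench import r
from scipy.optimize import least_squares
def proj(P,c):
    T=np.linalg.inv(np.array(c["cam_to_world"])); q=T[:3,:3]@P+T[:3,3]; u=np.array(c["mtx"])@q; return u[:2]/u[2]
def atz(px,z,c):
    M=np.array(c["cam_to_world"]); d=M[:3,:3]@np.linalg.solve(np.array(c["mtx"]),[px[0],px[1],1]); o=M[:3,3]; return o+d*(z-o[2])/d[2]
def model(p,name):
    x,y,a,th,b=p
    L={"disc_axis":(0,0,72),"post_a":(-26*np.cos(th),-26*np.sin(th),108),"post_b":(26*np.cos(th),26*np.sin(th),108),
     "knob_top":(0,164-b,108),"channel":(0,117,74),"staple":(0,-59,77),"chest":(0,0,0)}[name]
    c,s=np.cos(a),np.sin(a); return np.array([x+c*L[0]-s*L[1],y+s*L[0]+c*L[1],L[2]])
def fit(obs,p0,fixb=True):
    f=lambda p:np.concatenate([(proj(model(p,n),c)-px)*w for n,px,c,w in obs]+[[0 if not fixb else p[4]*100]])
    s=least_squares(f,p0,loss="soft_l1",f_scale=1.5); return s
E
python3 - <<'E'
from h import *
t=r.get_calibration("top"); s=r.get_calibration("scene")
T=lambda u,v:(u/3.6+240,v/3.6+130)
S=lambda u,v:(u/3.1+250,v/3.1+150)
obs=[("knob_top",T(290,289),t,1),("disc_axis",T(487,250),t,1),("post_a",T(524,247),t,1),("post_b",T(456,244),t,1),("staple",T(560,234),t,1),
("knob_top",S(194,176),s,1),("post_b",S(365,225),s,1),("post_a",S(427,256),s,1),("staple",(404,251),s,.5),("channel",(329,221),s,.5),("channel",(338,207),t,.5),("disc_axis",(374,241),s,1)]
x=fit(obs,[460,-90,.2,1.4,0]); print(np.round(x.x,3),np.degrees(x.x[2:4]))
for n,px,c,w in obs: print(n,np.round(proj(model(x.x,n),c)-px,1))
for n,px,z in [("vial_black",(327,188),104),("vial_red",T(617,301),104),("amber",T(725,222),91),("dish",T(166,289),10)]:
    W=atz(px,z,t);a=x.x[2];d=W[:2]-x.x[:2]
    print(n,W.round(),"chest",np.round([np.cos(a)*d[0]+np.sin(a)*d[1],-np.sin(a)*d[0]+np.cos(a)*d[1]]))
E
```

```text
[ 555.979 -124.346  -43.784   32.75     0.   ] [-2508.65094533  1876.41497924]
knob_top [-1.3 -0. ]
disc_axis [0.  0.1]
post_a [0.6 0.4]
post_b [0.8 0.5]
staple [0.2 0.3]
knob_top [-1.  -1.2]
post_b [ 0.2 -0.3]
post_a [ 0.3 -0. ]
staple [-1.3 -3.2]
channel [0.1 2.7]
channel [-2.6  0.6]
disc_axis [ 2.3 -0.4]
vial_black [587.  15. 104.] chest [ 57. 130.]
vial_red [ 514. -221.  104.] chest [-60. -86.]
amber [ 577. -309.   91.] chest [ -16. -185.]
dish [529. 137.  10.] chest [ 25. 262.]
```

```bash
python3 -m crank '[[[-0.04,-0.03,-0.04,0,0,-0.06],[-0.09,-0.075,-0.07,0,0,-0.15],[-0.14,-0.12,-0.07,0,0,-0.24],[-0.19,-0.16,-0.07,0,0,-0.33],[-0.24,-0.205,-0.07,0,0,-0.42],[-0.29,-0.245,-0.07,0,0,-0.5],[-0.34,-0.29,-0.07,0,0,-0.58],[-0.38,-0.325,-0.07,0,0,-0.62],[-0.42,-0.36,-0.07,0,0,-0.666],[-0.44,-0.375,-0.07,0,0,-0.666]]]' 1 20
python3 - <<'E'
from h import *
st=r.sense(); print(st["time"],st["tool_pos"],st["tcp_rot"],st["finger_gap"],st["ft_force"])
E
```

```text
time: 2.45
tool_pos: [494.7, -0.5, 301.4]
tcp_rot: [-180.0, 0.0, -168.8]
ft_force: [0.5, 0.1, 0.2]
finger_gap: -0.3
2.45 [494.70087967  -0.51463872 301.40355818] [-1.79967163e+02  1.77264123e-02 -1.68750802e+02] -0.2772635118696786 [0.45483398 0.09802431 0.23119   ]
```

```bash
python3 - <<'E'
from h import *
c=r.get_calibration("wrist"); p,d=r.snapshot("wrist"); cv2.imwrite("pics/w1.png",p)
print(np.round(c["cam_to_world"],3).tolist(), c["mtx"][0])
for n in ["disc_axis","post_a","knob_top","channel","staple","bolt_tip","chest"]:
    print(n,[(round(x["conf"],2),[round(float(v),1) for v in x["pixel"]]) for x in r.landmark_of(n,"wrist")][:4])
E
```

```text
[[-0.195, 0.94, 0.28, 423.573], [0.981, 0.187, 0.055, -15.612], [-0.001, 0.286, -0.958, 443.297], [0.0, 0.0, 0.0, 1.0]] [353.46161106   0.         323.07359941]
disc_axis [(0.63, [224.3, 179.8]), (0.59, [200.7, 195.6])]
post_a [(0.98, [217.7, 207.2]), (0.93, [162.1, 200.9])]
knob_top []
channel [(0.75, [309.6, 192.9])]
staple [(0.56, [146.7, 196.4]), (0.4, [68.1, 168.4])]
bolt_tip [(0.77, [238.2, 191.2])]
chest [(0.7, [222.5, 178.0])]
```

View pics/w1.png

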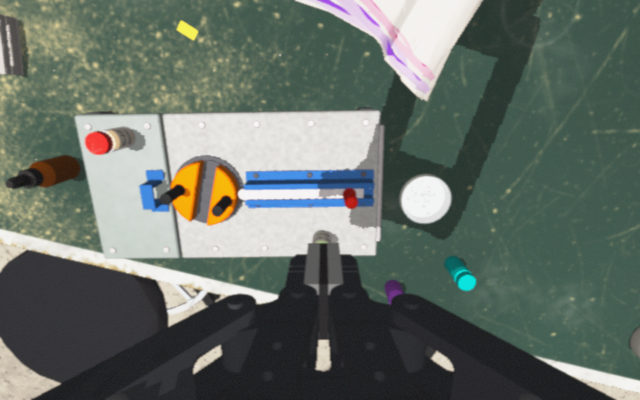

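Wrist view: disc at (205,193), post tops at (217,208) and (162,201), knob top at (352,205). Vial_red is at (98,142) and vial_black is behind the fingers at (322,238). I refit with all views.

```bash
python3 - <<'E'
from h import *
p=cv2.imread("pics/w1.png"); cv2.imwrite("pics/w1c.png",cv2.resize(p[150:250,120:390],None,fx=2.9,fy=2.9,interpolation=cv2.INTER_CUBIC))
t=r.get_calibration("top"); s=r.get_calibration("scene"); w=r.get_calibration("wrist")
T=lambda u,v:(u/3.6+240,v/3.6+130)
S=lambda u,v:(u/3.1+250,v/3.1+150)
o1=[("knob_top",T(290,289),t,1),("disc_axis",T(487,250),t,1),("post_a",T(524,247),t,1),("post_b",T(456,244),t,1),("staple",T(560,234),t,1),
("knob_top",S(194,176),s,1),("post_b",S(365,225),s,1),("post_a",S(427,256),s,1)]
o2=[("knob_top",(352,205),w,1),("post_b",(217.5,208),w,1),("post_a",(162,201),w,1),("disc_axis",(205,193.5),w,.5)]
for obs in (o1,o2,o1+o2):
    x=fit(obs,[556,-124,.198,1.334,0]); print(np.round(x.x,3))
    print([(n,np.round(proj(model(x.x,n),c)-px,1).tolist()) for n,px,c,_ in obs])
E
```

```text
[ 5.56500e+02 -1.24401e+02  2.04000e-01  1.32700e+00  0.00000e+00]
[('knob_top', [-1.2, 0.2]), ('disc_axis', [0.1, -0.1]), ('post_a', [0.6, 0.2]), ('post_b', [0.8, 0.3]), ('staple', [0.2, 0.0]), ('knob_top', [-1.1, -1.0]), ('post_b', [0.4, -0.4]), ('post_a', [0.4, -0.1])]
[ 5.55461e+02 -1.21321e+02  1.96000e-01  1.43500e+00  0.00000e+00]
[('knob_top', [1.6, 0.0]), ('post_b', [-2.3, -0.1]), ('post_a', [0.8, -0.0]), ('disc_axis', [-4.0, 0.8])]
[ 5.55915e+02 -1.22428e+02  1.98000e-01  1.41400e+00  0.00000e+00]
[('knob_top', [-2.0, 0.0]), ('disc_axis', [-0.6, 0.1]), ('post_a', [-0.1, -0.4]), ('post_b', [0.1, 1.3]), ('staple', [-0.5, 0.4]), ('knob_top', [-1.6, -1.5]), ('post_b', [-1.1, -0.2]), ('post_a', [0.0, -0.9]), ('knob_top', [0.4, -0.1]), ('post_b', [-3.5, 0.6]), ('post_a', [-0.4, -0.3]), ('disc_axis', [-5.0, 1.0])]
```

View pics/w1c.png

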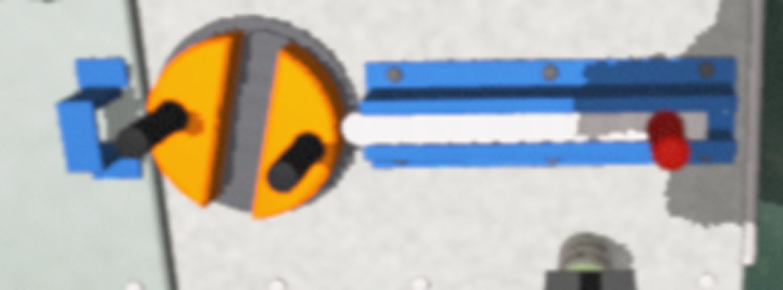

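```bash
python3 - <<'E'
from h import *
t=r.get_calibration("top"); s=r.get_calibration("scene"); w=r.get_calibration("wrist")
T=lambda u,v:(u/3.6+240,v/3.6+130)
S=lambda u,v:(u/3.1+250,v/3.1+150)
o1=[("knob_top",T(290,289),t,1),("disc_axis",T(487,250),t,1),("post_a",T(524,247),t,1),("post_b",T(456,244),t,1),("staple",T(560,234),t,1),
("knob_top",S(194,176),s,1),("post_b",S(365,225),s,1),("post_a",S(427,256),s,1)]
W=lambda u,v:(u/2.9+120,v/2.9+150)
o2=[("knob_top",W(672,152),w,1),("post_b",W(287,175),w,1),("post_a",W(135,140),w,1),("disc_axis",W(243,124),w,.5),("staple",W(80,138),w,.7)]
for obs in (o2,o1+o2):
    x=fit(obs,[556,-124,.198,1.334,0]); print(np.round(x.x,3))
    print([(n,np.round(proj(model(x.x,n),c)-px,1).tolist()) for n,px,c,_ in obs])
E
```

```text
[ 5.54993e+02 -1.18450e+02  2.15000e-01  1.31200e+00  0.00000e+00]
[('knob_top', [4.9, -0.1]), ('post_b', [-1.1, 0.2]), ('post_a', [-0.6, 0.3]), ('disc_axis', [-0.1, 1.7]), ('staple', [0.2, -1.1])]
[ 5.55846e+02 -1.21363e+02  2.14000e-01  1.31300e+00  0.00000e+00]
[('knob_top', [-2.2, 1.0]), ('disc_axis', [-1.0, 0.2]), ('post_a', [-0.5, 0.4]), ('post_b', [-0.3, 0.5]), ('staple', [-1.0, 0.1]), ('knob_top', [-2.6, -1.1]), ('post_b', [-0.9, -0.9]), ('post_a', [-1.0, -0.6]), ('knob_top', [1.8, 0.2]), ('post_b', [-4.1, 0.4]), ('post_a', [-3.7, 0.5]), ('disc_axis', [-2.8, 1.9]), ('staple', [-2.6, -0.9])]
```

```bash
python3 - <<'E'
from h import *
t=r.get_calibration("top"); s=r.get_calibration("scene"); w=r.get_calibration("wrist")
T=lambda u,v:(u/3.6+240,v/3.6+130)
S=lambda u,v:(u/3.1+250,v/3.1+150)
o1=[("knob_top",T(290,289),t,1),("disc_axis",T(487,250),t,1),("post_a",T(524,247),t,1),("post_b",T(456,244),t,1),("staple",T(560,234),t,1),
("knob_top",S(194,176),s,1),("post_b",S(365,225),s,1),("post_a",S(427,256),s,1)]
W=lambda u,v:(u/2.9+120,v/2.9+150)
o2=[("knob_top",W(672,152),w,1),("post_b",W(287,175),w,1),("post_a",W(135,140),w,1),("disc_axis",W(243,124),w,.5),("staple",W(80,138),w,.7)]
for obs in (o1,o2,o1+o2):
    x=fit(obs,[556,-124,.198,1.334,0],False); print(np.round(x.x,3))
    print([(n,np.round(proj(model(x.x,n),c)-px,1).tolist()) for n,px,c,_ in obs])
E
```

```text
[ 5.56349e+02 -1.23529e+02  2.10000e-01  1.32100e+00  4.44300e+00]
[('knob_top', [0.1, 0.2]), ('disc_axis', [-0.2, -0.0]), ('post_a', [0.3, 0.2]), ('post_b', [0.5, 0.4]), ('staple', [-0.2, -0.0]), ('knob_top', [0.1, -0.4]), ('post_b', [0.0, -0.5]), ('post_a', [0.0, -0.3])]
[ 5.54778e+02 -1.17822e+02  2.15000e-01  1.31200e+00  5.49400e+00]
[('knob_top', [-0.0, -0.2]), ('post_b', [-0.5, 0.1]), ('post_a', [0.0, 0.2]), ('disc_axis', [0.5, 1.6]), ('staple', [0.8, -1.2])]
[ 5.55387e+02 -1.19314e+02  2.15000e-01  1.31200e+00  4.92400e+00]
[('knob_top', [-1.2, 0.8]), ('disc_axis', [-1.7, 0.3]), ('post_a', [-1.2, 0.6]), ('post_b', [-1.0, 0.7]), ('staple', [-1.7, 0.2]), ('knob_top', [-1.5, -0.7]), ('post_b', [-1.8, -1.1]), ('post_a', [-2.0, -0.9]), ('knob_top', [-1.0, 0.1]), ('post_b', [-2.0, 0.4]), ('post_a', [-1.6, 0.5]), ('disc_axis', [-0.9, 1.9]), ('staple', [-0.7, -0.9])]
```

```bash
python3 -m crank '[[[-0.006,-0.05,0,0,0,-0.016],[-0.013,-0.1045,0.02,0,0,-0.016],[-0.013,-0.1045,0.08,0,0,-0.016],[-0.013,-0.1045,0.14,0,0,-0.016],[-0.013,-0.1045,0.171,0,0,-0.016],[-0.013,-0.1045,0.171,0,0,-0.016]]]'
python3 - <<'E'
from h import *
c=r.get_calibration("wrist"); p,d=r.snapshot("wrist"); cv2.imwrite("pics/w2.png",p)
for n in ["disc_axis","post_a","knob_top","channel","staple"]:
    print(n,[(round(x["conf"],2),[round(float(v),1) for v in x["pixel"]]) for x in r.landmark_of(n,"wrist")][:4])
E
```

```text
time: 3.6
tool_pos: [525.1, -94.6, 127.5]
tcp_rot: [179.8, -0.3, -167.6]
ft_force: [-0.0, -0.4, 0.4]
finger_gap: 0.3
disc_axis [(0.7, [265.8, 258.9])]
post_a [(0.59, [205.8, 279.7])]
knob_top [(0.79, [562.8, 290.0])]
channel [(0.82, [459.7, 258.5])]
staple [(0.64, [168.5, 259.6])]
```

View pics/w2.png

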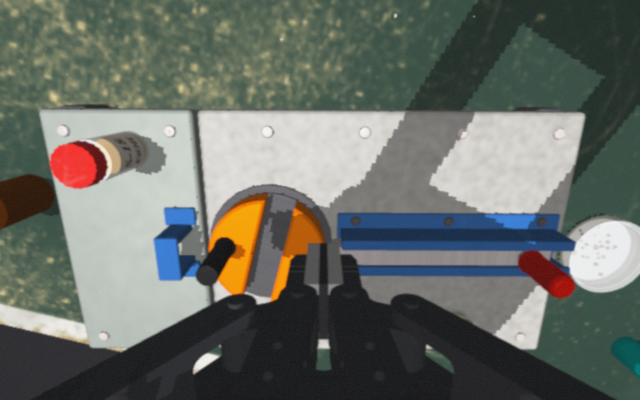

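Wrist view from above the disc: post_a top at (208,273), knob top at (564,287), staple top at (170,261). Post_b is hidden behind the fingers.

```bash
python3 - <<'E'
from h import *
st=r.sense(); print(st["time"],st["tool_pos"].round(1),st["tcp_rot"].round(2))
t=r.get_calibration("top"); s=r.get_calibration("scene"); w=r.get_calibration("wrist")
T=lambda u,v:(u/3.6+240,v/3.6+130)
S=lambda u,v:(u/3.1+250,v/3.1+150)
o1=[("knob_top",T(290,289),t,1),("disc_axis",T(487,250),t,1),("post_a",T(524,247),t,1),("post_b",T(456,244),t,1),("staple",T(560,234),t,1),
("knob_top",S(194,176),s,1),("post_b",S(365,225),s,1),("post_a",S(427,256),s,1)]
o2=[("knob_top",(564,287),w,1),("post_a",(208,273),w,1),("staple",(169,260),w,.7),("disc_axis",(268,245),w,.3)]
for obs in (o2,[(n,p,c,k*(.3 if c is w else 1)) for n,p,c,k in o1+o2]):
    x=fit(obs,[556,-122,.21,1.32,5],False); print(np.round(x.x,3))
    print([(n,np.round(proj(model(x.x,n),c)-px,1).tolist()) for n,px,c,_ in obs])
a=x.x[2];d=st["tool_pos"][:2]-x.x[:2]
print("tool in chest",np.round([np.cos(a)*d[0]+np.sin(a)*d[1],-np.sin(a)*d[0]+np.cos(a)*d[1]],1))
E
```

```text
3.9 [529.  -96.4 132.8] [-179.9     0.21 -167.61]
[ 5.63299e+02 -1.26743e+02  2.15000e-01  1.26400e+00 -1.43000e-01]
[('knob_top', [0.0, -0.1]), ('post_a', [-0.1, -0.0]), ('staple', [0.5, -0.6]), ('disc_axis', [-1.7, 10.9])]
[ 5.57780e+02 -1.24298e+02  2.03000e-01  1.37800e+00  3.48300e+00]
[('knob_top', [-0.0, -0.6]), ('disc_axis', [0.0, -0.5]), ('post_a', [0.5, -0.7]), ('post_b', [0.8, 0.3]), ('staple', [0.1, -0.4]), ('knob_top', [0.6, -0.9]), ('post_b', [0.4, -0.4]), ('post_a', [1.1, -0.7]), ('knob_top', [1.0, -5.0]), ('post_a', [5.0, -3.9]), ('staple', [5.2, -8.9]), ('disc_axis', [3.6, 3.9])]
tool in chest [-22.6  33.1]
```

```bash
python3 -m crank '[[[0,-0.005,0.025,0,0,0],[0,-0.005,0.048,0,0,0],[0,-0.005,0.048,0,0,0],[0,-0.005,0.048,0,0,0]]]'
python3 - <<'E'
from h import *
for i in range(3):
    p,d=r.snapshot("scene"); st=r.sense(); print(st["time"],st["tool_pos"].round(1),st["tcp_rot"].round(2),st["ft_force"].round(1))
cv2.imwrite("pics/s2.png",cv2.resize(p[150:340,250:500],None,fx=3.1,fy=3.1,interpolation=cv2.INTER_CUBIC))
E
```

```text
time: 4.4
tool_pos: [531.1, -101.6, 86.4]
tcp_rot: [-179.9, 0.3, -167.6]
ft_force: [0.6, -0.2, -0.5]
finger_gap: 0.1
4.45 [ 531.3 -101.7   86.6] [-179.83    0.34 -167.61] [-0.2  0.4  0.3]
4.5 [ 531.4 -101.6   86.6] [-179.83    0.35 -167.61] [-0.3  0.3 -0.8]
4.55 [ 531.2 -101.6   86.4] [-179.84    0.33 -167.61] [ 0.  -1.  -0.2]
```

View pics/s2.png

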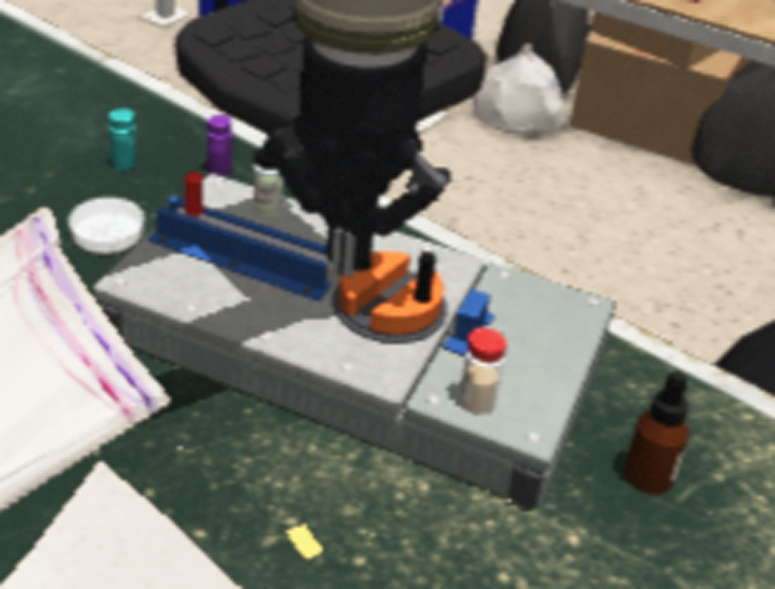

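```bash
python3 -m crank '[[[-0.004,0,0,0,0,0],[-0.008,0,0,0,0,0],[-0.011,0,0,0,0,0],[-0.014,0,0,0,0,0]]]'
python3 -m crank '[[[-0.003,-0.001,0,0,0,0],[-0.006,-0.002,0,0,0,0],[-0.009,-0.004,0,0,0,0],[-0.012,-0.006,0,0,0,0],[-0.012,-0.006,0,0,0,0]]]'
python3 - <<'E'
from h import *
p,d=r.snapshot("scene"); st=r.sense(); print(st["time"],st["tool_pos"].round(1),st["ft_force"].round(1))
cv2.imwrite("pics/s3.png",cv2.resize(p[150:340,250:500],None,fx=3.1,fy=3.1,interpolation=cv2.INTER_CUBIC))
p,d=r.snapshot("wrist");cv2.imwrite("pics/w3.png",p)
E
```

```text
time: 5.05
tool_pos: [544.8, -98.8, 86.4]
tcp_rot: [-179.8, 0.3, -167.6]
ft_force: [-3.0, -2.5, 2.3]
finger_gap: 0.0
time: 5.68
tool_pos: [557.7, -102.7, 86.2]
tcp_rot: [-179.8, 0.2, -167.6]
ft_force: [-3.8, -2.7, 0.5]
finger_gap: -0.4
5.725 [ 557.7 -102.7   86.2] [-3.7 -4.5 -0.3]
```

View pics/s3.png

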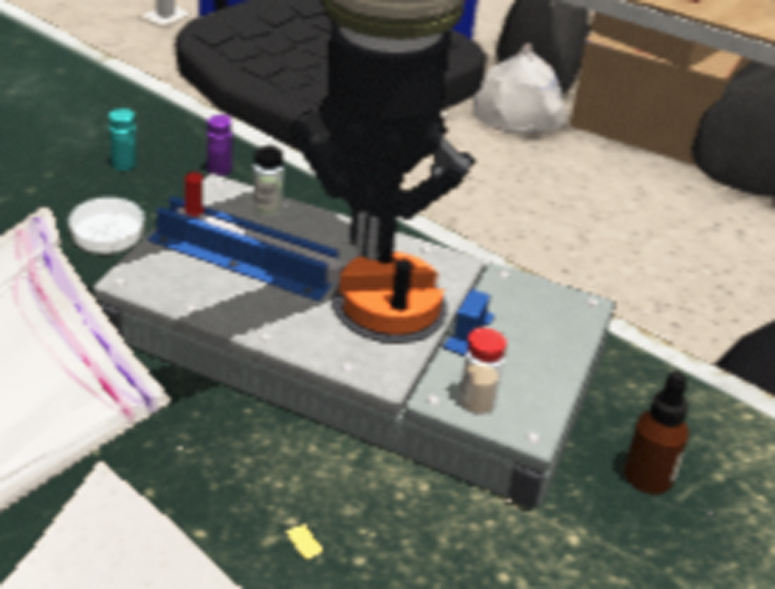

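View pics/w3.png

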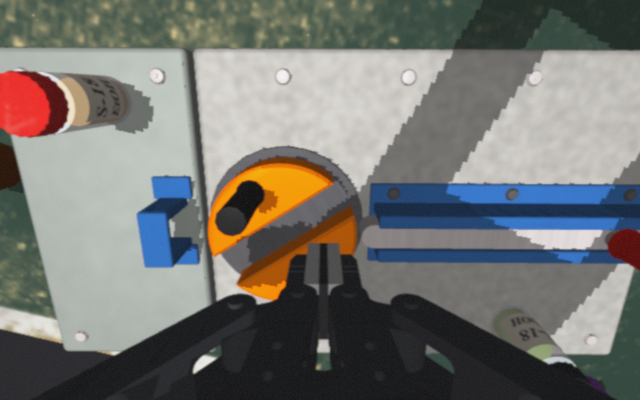

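```bash
python3 -m crank '[[[0.004,0.002,0,0,0,0],[0.004,0.011,0,0,0,0],[0.004,0.02,0,0,0,0],[-0.003,0.02,0,0,0,0],[-0.012,0.02,0,0,0,0],[-0.0205,0.02,0,0,0,0],[-0.0205,0.02,0,0,0,0],[-0.0205,0.012,0,0,0,0],[-0.0205,0.008,0,0,0,0],[-0.0205,0.005,0,0,0,0]]]'
python3 - <<'E'
from h import *
p,d=r.snapshot("wrist");cv2.imwrite("pics/w4.png",p)
st=r.sense(); print(st["time"],st["tool_pos"].round(1),st["ft_force"].round(1))
E
```

```text
time: 7.02
tool_pos: [577.1, -93.1, 86.4]
tcp_rot: [-179.9, 0.3, -167.6]
ft_force: [2.1, 3.8, -0.4]
finger_gap: -0.5
7.075 [577.  -93.6  86.5] [0.7 2.5 0.1]
```

View pics/w4.png

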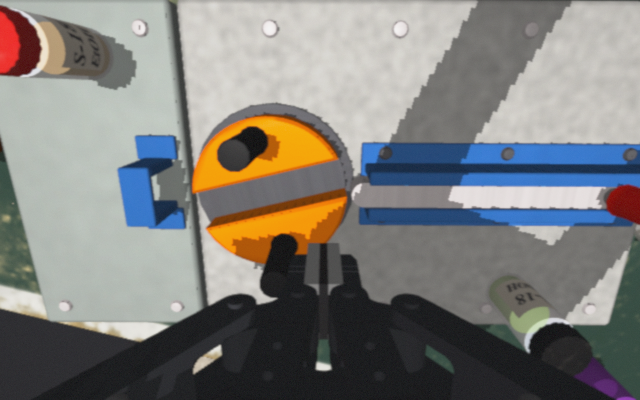

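```bash
python3 -m crank '[[[0,-0.002,0,0,0,0],[0,-0.004,0,0,0,0],[0,-0.006,0,0,0,0],[0,-0.006,0,0,0,0]]]'
python3 - <<'E'
from h import *
p,d=r.snapshot("wrist");cv2.imwrite("pics/w5.png",p)
st=r.sense(); print(st["time"],st["tool_pos"].round(1),st["ft_force"].round(1))
E
```

```text
time: 7.58
tool_pos: [578.2, -99.9, 86.4]
tcp_rot: [-179.8, 0.3, -167.6]
ft_force: [0.2, 1.4, 0.9]
finger_gap: -0.1
7.625 [578.2 -99.9  86.5] [0.6 0.9 0.7]
```

View pics/w5.png

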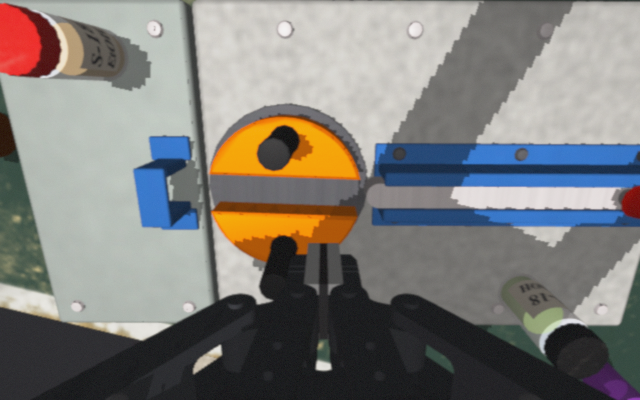

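Slot now reads near horizontal, from (212,177) to (360,180), close to the channel's direction. I measure it by rectifying the view to world planes.

```bash
python3 - <<'E'
from h import *
p=cv2.imread("pics/w5.png"); w=r.get_calibration("wrist")
cv2.imwrite("pics/w5c.png",cv2.resize(p[130:250,190:460],None,fx=2.9,fy=2.9,interpolation=cv2.INTER_CUBIC))
hsv=cv2.cvtColor(p,cv2.COLOR_BGR2HSV)
om=((hsv[...,0]<22)&(hsv[...,1]>150)&(hsv[...,2]>200)).astype(np.uint8)
bl=((hsv[...,0]>95)&(hsv[...,0]<125)&(hsv[...,1]>120)).astype(np.uint8)
def line(pts,z,lab):
    P=np.array([atz(q,z,w)[:2] for q in pts]); v=cv2.fitLine(P.astype(np.float32),cv2.DIST_HUBER,0,.01,.01).ravel()
    a=np.degrees(np.arctan2(v[1],v[0]))%180; print(lab,len(pts),round(a-90,2)); return a
up=[(c,np.where(om[120:185,c])[0].max()+120.5) for c in range(235,345) if om[120:185,c].any()]
lo=[(c,np.where(om[195:250,c])[0].min()+194.5) for c in range(235,345) if om[195:250,c].any()]
line(up,72,"slot up"); line(lo,72,"slot lo")
cu=[(c,np.where(bl[135:170,c])[0].min()+134.5) for c in range(385,600) if bl[135:170,c].any()]
cl=[(c,np.where(bl[200:240,c])[0].max()+200.5) for c in range(385,600) if bl[200:240,c].any()]
line(cu,51,"chan up"); line(cl,51,"chan lo")
E
```

```text
slot up 110 10.09
slot lo 90 10.46
chan up 215 12.01
chan lo 215 12.04
```

View pics/w5c.png

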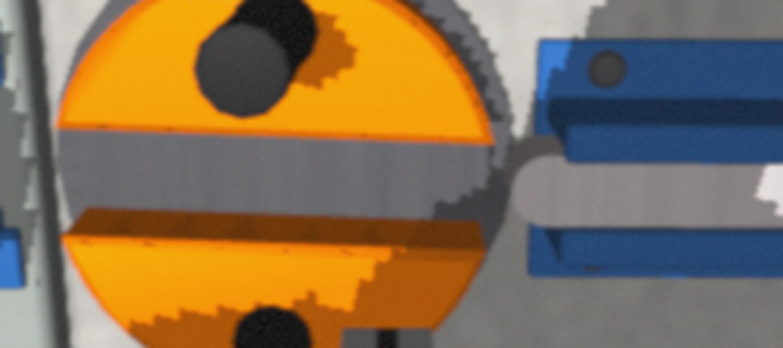

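Slot is -1.75° (-0.03 rad) off the channel, well within tolerance. Now I lift off and go behind the knob.

```bash
python3 -m crank '[[[0,0.006,0,0,0,0],[0,0.008,-0.022,0,0,0],[0.004,0.02,-0.05,0,0,0],[0.012,0.06,-0.052,0,0,0],[0.02,0.1,-0.052,0,0,0],[0.026,0.14,-0.052,0,0,0],[0.026,0.176,-0.052,0,0,0],[0.026,0.18,-0.052,0,0,0],[0.026,0.18,-0.052,0,0,0]]]'
python3 - <<'E'
from h import *
w=r.get_calibration("wrist");p,d=r.snapshot("wrist");cv2.imwrite("pics/w6.png",p)
st=r.sense(); print(st["time"],st["tool_pos"].round(1),st["tcp_rot"].round(1),st["ft_force"].round(1))
t=r.snapshot("top")[0]; cv2.imwrite("pics/t6.png",cv2.resize(t[130:280,240:460],None,fx=3.6,fy=3.6,interpolation=cv2.INTER_CUBIC))
E
```

```text
time: 8.75
tool_pos: [514.0, 70.4, 137.8]
tcp_rot: [-179.8, 0.3, -167.6]
ft_force: [-0.2, -0.1, 0.4]
finger_gap: 0.1
8.8 [514.1  70.  137.8] [-179.8    0.3 -167.6] [-0.   0.3 -0.1]
```

View pics/w6.png

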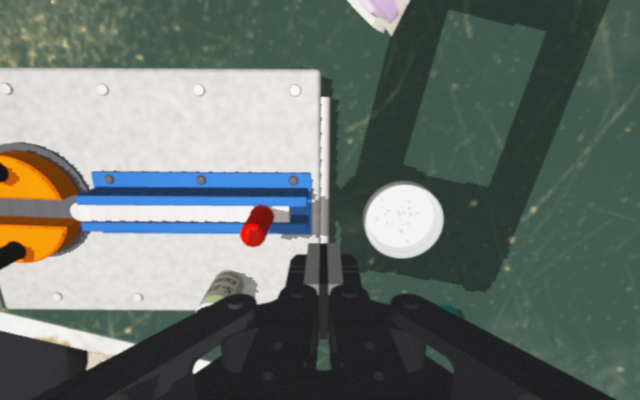

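View pics/t6.png

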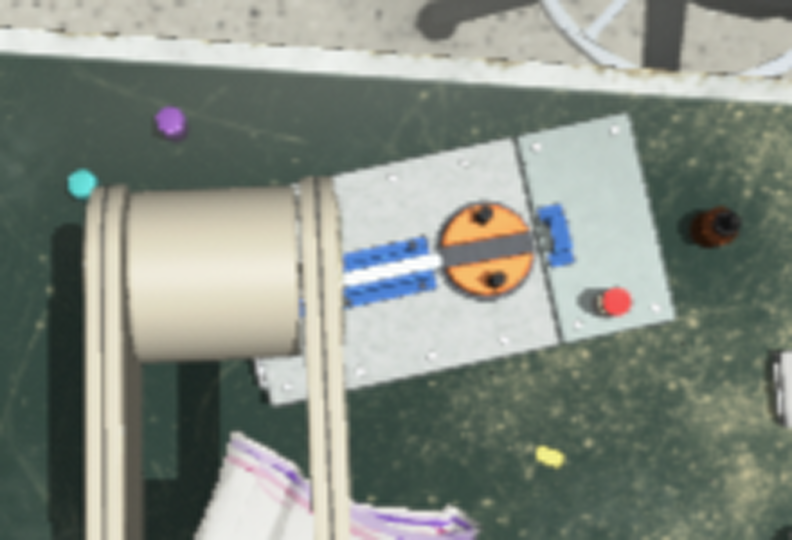

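Slot visually lines up with the bolt in both views: wrist, slot at row 208 and bolt at row 212; top, slot (487,250) collinear with the bolt. The knob top is at wrist (254,235), with the fingers behind it. Now down, and push.

```bash
python3 -m crank '[[[0,0,0.03,0,0,0],[0,0,0.05,0,0,0],[0,0,0.05,0,0,0],[0,-0.007,0.05,0,0,0],[0,-0.013,0.05,0,0,0],[0,-0.018,0.05,0,0,0],[0,-0.024,0.05,0,0,0],[0,-0.03,0.05,0,0,0],[0,-0.036,0.05,0,0,0],[0,-0.036,0.05,0,0,0]]]'
python3 - <<'E'
from h import *
p,d=r.snapshot("wrist");cv2.imwrite("pics/w7.png",p)
st=r.sense(); print(st["time"],st["tool_pos"].round(1),st["ft_force"].round(1))
E
```

```text
time: 10.1
tool_pos: [522.1, 33.7, 87.8]
tcp_rot: [-179.8, 0.3, -167.7]
ft_force: [-1.1, 0.5, -0.5]
finger_gap: 0.1
10.15 [522.   34.   87.6] [ 1.  -0.7  0.1]
```

View pics/w7.png

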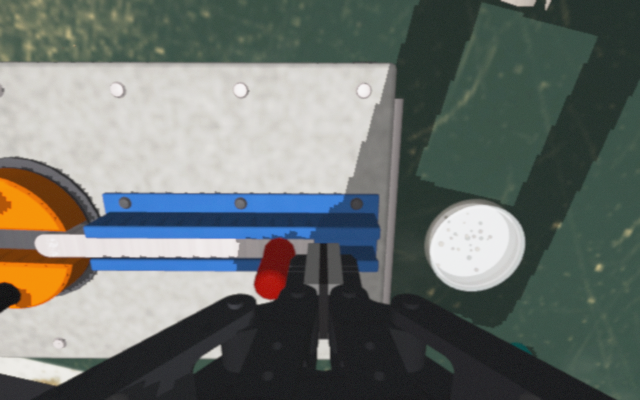

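The nose at (40,245) has entered the slot at the disc edge, with the fingers behind the knob at (275,268). I carry on.

```bash
python3 -m crank '[[[0,-0.006,0,0,0,0],[0,-0.012,0,0,0,0],[0,-0.018,0,0,0,0],[0,-0.024,0,0,0,0],[0,-0.03,0,0,0,0],[0,-0.036,0,0,0,0],[0,-0.042,0,0,0,0],[0,-0.048,0,0,0,0],[0,-0.054,0,0,0,0],[0,-0.06,0,0,0,0]]]'
python3 - <<'E'
from h import *
p,d=r.snapshot("wrist");cv2.imwrite("pics/w8.png",p)
st=r.sense(); print(st["time"],st["tool_pos"].round(1),st["ft_force"].round(1))
E
```

```text
time: 11.4
tool_pos: [534.7, -25.1, 87.8]
tcp_rot: [-179.8, 0.2, -167.7]
ft_force: [-1.3, 1.6, -0.5]
finger_gap: 0.1
11.45 [534.9 -25.7  87.9] [-0.1 -0.4  0.8]
```

View pics/w8.png

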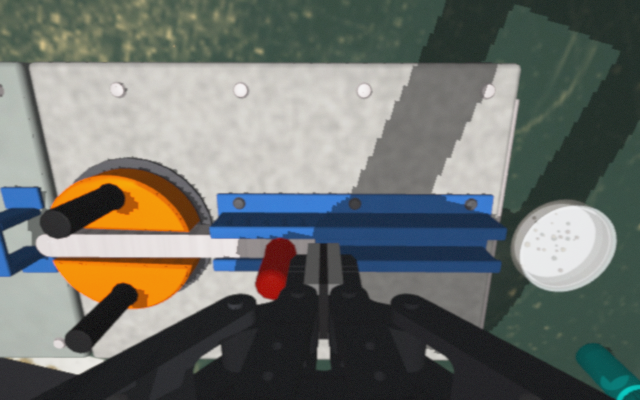

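Bolt is through the disc, with the nose at (45,243) approaching the staple. About 20 mm remain.

```bash
python3 -m crank '[[[0,-0.004,0,0,0,0],[0,-0.008,0,0,0,0],[0,-0.012,0,0,0,0],[0,-0.015,0,0,0,0],[0,-0.017,0,0,0,0],[0,-0.017,0,0,0,0]]]'
python3 -m crank '[[[0,-0.001,0,0,0,0],[0,-0.0015,0,0,0,0]]]'
```

```text
time: 12.2
tool_pos: [538.8, -42.6, 88.1]
tcp_rot: [-179.7, 0.3, -167.7]
ft_force: [-0.5, -0.2, -0.5]
finger_gap: -0.0
time: 12.45
tool_pos: [539.1, -44.0, 88.1]
tcp_rot: [-179.7, 0.3, -167.7]
ft_force: [-1.3, 0.9, -0.1]
finger_gap: -0.2
```

```bash
python3 - <<'E'
from h import *
p,d=r.snapshot("wrist");cv2.imwrite("pics/w9.png",p)
st=r.sense(); print(st["time"],st["tool_pos"].round(1),st["ft_force"].round(1))
E
```

```text
12.5 [539.1 -44.   88.1] [-0.3  1.  -0.7]
```

View pics/w9.png

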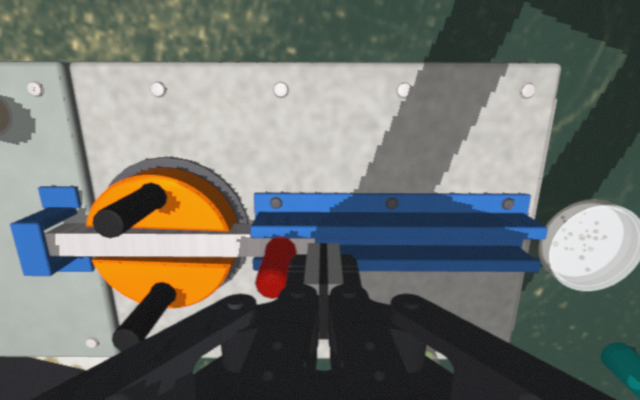

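The nose is under the staple. I push on in 1 mm steps until I feel the end stop.

```bash
python3 -m crank '[[[0,-0.001,0,0,0,0],[0,-0.001,0,0,0,0]]]'
python3 -m crank '[[[0,-0.001,0,0,0,0],[0,-0.001,0,0,0,0]]]'
```

```text
time: 12.75
tool_pos: [539.2, -44.9, 88.1]
tcp_rot: [-179.7, 0.3, -167.7]
ft_force: [-0.1, 2.6, -0.0]
finger_gap: 0.0
time: 13.0
tool_pos: [539.3, -45.0, 88.1]
tcp_rot: [-179.8, 0.2, -167.7]
ft_force: [-1.9, 6.0, 1.9]
finger_gap: -0.1
```

```bash
python3 -m crank '[[[0,-0.001,0,0,0,0],[0,-0.0015,0,0,0,0]]]'
```

```text
time: 13.25
tool_pos: [539.3, -45.2, 88.1]
tcp_rot: [-180.0, 0.2, -167.7]
ft_force: [-2.6, 10.3, 3.1]
finger_gap: -0.0
```

End stop felt (10 N, no further travel). I back off, lift and clear away.

```bash
python3 -m crank '[[[0,0.006,0,0,0,0],[0,0.012,0,0,0,0],[0,0.012,-0.03,0,0,0],[0,0.012,-0.08,0,0,0],[0,0.03,-0.13,0,0,0],[0.03,0.07,-0.17,0,0,0],[0.06,0.12,-0.17,0,0,0],[0.09,0.17,-0.17,0,0,0],[0.12,0.22,-0.17,0,0,0],[0.12,0.22,-0.17,0,0,0]]]'
python3 -m crank '[[[0,0.04,0,0,0,0],[0,0.08,0,0,0,0],[0,0.12,0,0,0,0],[0,0.15,0,0,0,0],[0,0.15,0,0,0,0],[0,0.15,0,0,0,0]]]'
python3 - <<'E'
from h import *
T=r.snapshot("top")[0];cv2.imwrite("pics/t9.png",cv2.resize(T[130:280,240:460],None,fx=3.6,fy=3.6,interpolation=cv2.INTER_CUBIC))
S=r.snapshot("scene")[0]; cv2.imwrite("pics/s9.png",cv2.resize(S[150:340,250:500],None,fx=3.1,fy=3.1,interpolation=cv2.INTER_CUBIC))
st=r.sense(); print(st["time"],st["tool_pos"].round(1),st["qd"].round(1),st["ft_force"].round(1))
E
```

```text
time: 14.5
tool_pos: [372.6, 146.6, 257.9]
tcp_rot: [-180.0, 0.3, -167.4]
ft_force: [0.9, -0.0, 0.1]
finger_gap: -0.2
time: 15.25
tool_pos: [340.5, 292.2, 257.7]
tcp_rot: [-179.9, 0.3, -167.4]
ft_force: [1.0, -0.3, 0.3]
finger_gap: 0.1
15.35 [340.6 292.  257.8] [-0.  -0.3  0.1  0.1 -0.   0.2] [0.9 0.1 0.4]
```

View pics/t9.png

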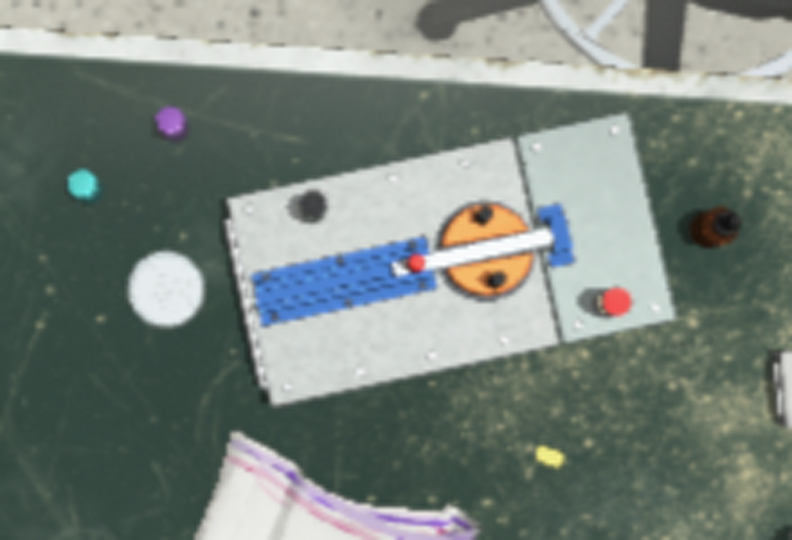

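View pics/s9.png

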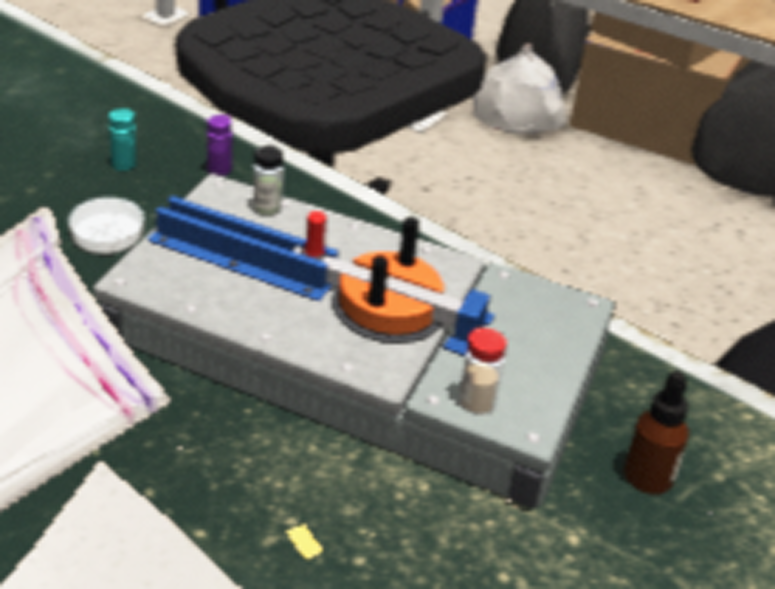

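Knob moved from (290,289) to (416,263) in the top crop, about 100 mm on top of the initial 4–5 mm. The bolt runs through the disc and under the staple, and the vials, dish and bottle are at the same pixels as before.

```bash
python3 - <<'E'
from bench import r
print(r.hand_in())
E
```

```text
the job is handed in; nothing more can be done
None
```

The chest is bolted shut and I handed the job in at about 15.4 s; the hand-in gives no verdict.

- **Disc:** With closed fingers I pushed post_b clockwise, turning the disc from about 1.32 rad to about -0.03 rad, measured against the channel in the wrist image. That is inside the 0.08 rad the bolt allows.
- **Bolt:** I pushed the red knob from behind through the disc until it met the end stop, where the force rose to about 10 N with no further travel. The top view shows about 100 mm of knob travel on top of an initial 4–5 mm, so the bolt is at about 104 mm. It shows under the staple in both pictures.
- **Surroundings:** The vials, dish and bottle look upright and sit at the same pixels as at the start. The arm was clear and at rest, at about z = 258 mm. The highest force I read on the robot was about 11 N.
- **Disagreement:** The wrist-camera fits of the chest position differed from the fixed cameras by up to about 7 mm. I relied mostly on the fixed cameras and on contact forces for the pushes.

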